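Nip a book in the bench press

TASK

Nip the book in the bench press: push the spokes of the press's top wheel round clockwise (seen from above) with a fingertip until the pressing board comes down onto the book, then about a quarter turn more, and leave it so. Push the wheel gently, do not grip it, do not shift the book, and leave the other things on the bench where they are.

Things in the scene. Friction and masses are not known exactly. Their poses are not given: they have to be found in the camera images.
- press: fixed grey bench book press, origin centre of its underside on the table, z up, x from front to back, y along its crosshead. Base 220 (x) x 260 (y) x 30 mm; two steel columns at y = +-115 mm; crosshead 60 (x) x 270 (y) mm, its top at 195 mm (a collar 52 mm across on it reaches 217 mm, column nuts 203 mm). The three-spoked wheel turns about the vertical through the origin, its spokes at 245 mm above the table, with nothing between spokes and crosshead top away from the collar
- wheel_hub (a point): centre of the wheel, on its vertical axis, at the mid-height of the spokes (245 mm above the table); the hub is 48 mm across and 36 mm tall. The steel screw (22 mm across) sticks up through it, its flat top 283 mm above the table at wheel angle 0, sinking with the platen as the wheel is turned, to 269 mm when the pressing board meets the book and 263 mm a quarter turn later. The wheel stays at its height; no rim
- spoke_a (a point): centre of the black ball knob (26 mm across) at the outer end of one of three like spokes 120 degrees apart: level steel rods 14 mm thick, 114 mm from the wheel's axis to the ball centre, free to be pushed sideways anywhere between the hub and the ball
- spoke_b (a point): centre of the black ball knob (26 mm across) at the outer end of one of three like spokes 120 degrees apart: level steel rods 14 mm thick, 114 mm from the wheel's axis to the ball centre, free to be pushed sideways anywhere between the hub and the ball
- spoke_c (a point): centre of the black ball knob (26 mm across) at the outer end of one of three like spokes 120 degrees apart: level steel rods 14 mm thick, 114 mm from the wheel's axis to the ball centre, free to be pushed sideways anywhere between the hub and the ball
- wheel (a joint): angle of the wheel in rad, growing as it turns clockwise seen from above, which lowers the platen 24 mm a full turn (3.82 mm a rad). Starts between 0 and 1.9. The pressing board meets the book at 3.67 and is then pushed back into the platen by a spring (3.5 N at first, about 7.6 N more a rad); the wheel cannot pass 6.5. It turns stiffly (about 0.2 N m, 2.5 N at 80 mm from the axis, a little more once pressing) and stays where it is left
- pad: sprung plywood pressing board under the grey platen, 170 (press x) x 130 (press y) x 13 mm, origin centre of its underside, which comes down on the book; that underside stands 84 mm above the table at wheel angle 0, 70 mm when it meets the book
- book: loose dark red bound book, 200 x 140 x 40 mm, lying on the press base (30 mm above the table) under the pressing board; origin centre of its underside, long side along its x; its top is 70 mm above the table
- paste_jar: loose closed glass jar with white cap, 60 mm across, 70 mm tall; origin centre of underside. Bystander, near the press
- folder: loose bone folder, flat ivory strip 150 x 22 x 6 mm lying along its own x; origin centre of underside. Bystander, in front of the press
- weight: loose brass hand weight, 56 mm across, 66 mm tall, with a knob on top; origin centre of underside. Bystander, near the press
- ruler: loose steel ruler 300 x 30 x 4 mm lying along its own x; origin centre of underside. Bystander
- brush_pot: loose glass pot 80 mm across, 100 mm tall, with brushes standing to about 250 mm; origin centre of underside. Bystander
- books: loose pair of books lying one on the other, 210 x 150 mm, 55 mm tall together; origin centre of underside. Bystander
- tape: loose roll of tape lying flat, 60 mm across, 22 mm tall; origin centre of underside. Bystander

How it is judged:
By the outcome, as a careful person would: the job done as asked, in the order asked, and still so for the second after the job is handed in, with the robot touching nothing.
It also fails if it takes over 42 s, if anything falls off the work surface, if the arm or the gripper's body presses on something with over 40 N, if the wrist force passes 120 N, or if a joint passes its speed limit or range.

ROBOT

A 6-joint arm with a two-finger parallel gripper is mounted at the origin on the work surface. World frame = base frame: x ahead of the robot, y to its left, z up, the work surface at z = 0. Lengths are in m, angles in rad, forces in N, time in s.
With the tool pointing down it reaches from about 0.375 to 0.9 m from the base axis. Payload 3.1 kg.
Tool frame: the origin (TCP) lies between the finger pads; the fingertips stand 8 mm ahead of it and the grasp point (between the pads) lies 11 mm behind it; z points along the fingers, y is the line along which they close (so a half turn about z gives the same grasp; the last joint's range is limited). The gripper opens to 87 mm and grips with 3 to 60 N. Pads are 19 mm wide; open, the fingers measure 117 mm over their backs; the gripper's body (75 mm by 190 mm) begins 51 mm behind the grasp point.
Start: joints at [-1.448, 0.527, 1.433, -0, 1.181, -0.178], TCP at [0.185, -0.597, 0.231] pointing down, gripper open.
Joint ranges: [-3.08, 3.08], [-0.75, 2.2], [0.22, 2.44], [-1.43, 4.57], [0, 2.65], [-2.85, 2.85]. Speed limits (rad/s): [2.79, 2.79, 3.14, 3.14, 3.14, 3.14].

INTERFACE

Orientations are given as a unit quaternion [x, y, z, w].
In Python, from rig import robot, vision, job gives the robot as it stands.
- The arm moves only by the shell command python3 -m handwheel 'ROWS' [OPENING] [FORCE]. ROWS is JSON, a list of rows, each a list of 4 numbers: the shift along the tool's x, y, z as a fraction of full scale, then the turn about the tool's z as a fraction of full scale. A call has 1 to 20 rows; each row is the pose to reach, as a shift and turn from the pose commanded when the call began, along the tool's axes at that moment, turning the shorter way round; what a row does not reach only later rows make up. Full scale, the value 1, is 300 mm for a shift and 2 pi rad for a turn. A row lasts 1/12 s, in which the tool goes at most 41.7 mm and 7.16 degrees, less where a joint would pass 70% of its speed; a pose out of reach is approached as far as the arm can. A call with a number of a shift or a turn outside -1 to 1 is refused whole. A call with a gripper value outside its range is refused whole. OPENING is the opening in per cent of the stroke, from 0 (shut) to 100 (fully open), set as the call begins (- or left out, the last holds). The fingers move at their own pace and stop on an object; FORCE is the grip in N (left out, the last holds). Time passes only in rows, so rows that repeat a pose let the fingers close. It gives the time, the measured TCP pose, the force, the opening and the grip force at its end, in the units of the state.
- robot.get_obs(): the state, without advancing time (a new reading comes with each control period).
- vision.camera(name): name is "side" or "top"; returns a dict with "frame" (384x512x3 uint8, red, green, blue), "K" (3x3 intrinsics, pixels), "cam_to_world" (4x4, takes a point from camera to world coordinates). Camera axes: x right, y down, z forward; pixel columns grow to the right and rows downward; lengths in m; the calibration is good to about 2 mm. A picture is of the moment at which its call begins. There is no depth.
- job.hand_in(): hands the job in; it is judged then, once.
Trained networks look in the newest picture that a camera, given by its name, has taken for a name from the list of things; names that differ only in an ending like _2 or _b are one class to them, and where a whole thing is asked for, a point or a joint stands for the part that bears it (a point fixed in the world has none). Each returns a list of dicts, best first, with "conf" (0 to 1); they miss things now and then, are a little off and sometimes report something else, mostly with a low value. They report only what shows in the picture. A call takes as long as a camera call.
- vision.look_for(camera, label): "point" ([row, column] in pixels, amid what is visible of it).
- vision.outline_of(camera, label): "mask" (384x512 bool, what is visible of it) and "point" ([row, column] in pixels, amid what is visible of it).
The state is a dict: "time": time; "q": joint angles; "joint_velocities": joint speeds; "joint_torque": joint torques, N m; "position": TCP position; "tool_rot": TCP orientation; "ft_force": force on the tool from outside, world axes, zero at the start; "moment": the same for the moment, N m; "grip_width": finger opening in m; "grip_force": force on a finger pad.
Only numpy, scipy, OpenCV 4.12 (cv2) and the standard library are available. Lean on these libraries where they do the work, as an engineer would, in place of code of your own. Each camera call takes 0.05 s, during which the arm holds its last target. There are 200 camera calls.

## Working session

There is one attempt and no reset: what is moved stays moved. The work goes in short steps, Python scripts to look and compute and a shell command to move; the robot and the scene stay as the last step left them, time stands still between calls to the robot, and variables do not carry over. Pictures are saved under pics/ and viewed, at most 10 in all, crops included, and the job is handed in when it is done.

```bash
mkdir -p pics; cat > h.py <<'E'
from rig import robot, vision, job
import numpy as np, cv2
def shot(cam,name):
    c=vision.camera(cam); cv2.imwrite('pics/'+name+'.png',c['frame'][:,:,::-1]); return c
def ray(c,p,z):
    K=np.array(c['K']);T=np.array(c['cam_to_world'])
    d=T[:3,:3]@np.linalg.solve(K,[p[1],p[0],1.]); o=T[:3,3]
    return o+d*(z-o[2])/d[2]
E
python3 - <<'E'
from h import *
np.set_printoptions(precision=3,suppress=True)
o=robot.get_obs(); print(o)
for n in('top','side'):
    c=shot(n,n+'1'); print(n,c['cam_to_world'])
    for l,z in(('wheel_hub',.263),('spoke_a',.245),('press',.195),('paste_jar',.07),('weight',.06),('brush_pot',.1),('book',.05)):
        print(l,[(np.round(r['point']),round(r['conf'],2),ray(c,r['point'],z)[:2]) for r in vision.look_for(n,l)[:5]])
E
```

```text
{'time': 0.0, 'q': array([-1.448,  0.528,  1.434, -0.   ,  1.181, -0.179]), 'joint_velocities': array([-0.001,  0.   , -0.   ,  0.   , -0.001,  0.001]), 'joint_torque': array([ -0.001, -44.004, -17.659,   0.063,   0.058,  -0.   ]), 'position': array([ 0.185, -0.596,  0.23 ]), 'tool_rot': array([ 0.989,  0.15 ,  0.   , -0.001]), 'ft_force': array([ 0.149,  0.102, -0.185]), 'moment': array([-0.02 , -0.052,  0.061]), 'grip_force': 0.0, 'grip_width': 0.08663732131279252}
top [[ 0.027 -0.996  0.082  0.374]
 [-1.    -0.027 -0.     0.021]
 [ 0.003 -0.082 -0.997  1.878]
 [ 0.     0.     0.     1.   ]]
wheel_hub []
spoke_a [(array([174., 290.]), 0.88, array([ 0.586, -0.074]))]
press [(array([178., 282.]), 0.63, array([ 0.575, -0.049]))]
paste_jar [(array([210., 243.]), 0.7, array([0.466, 0.09 ]))]
weight [(array([149., 324.]), 0.69, array([ 0.705, -0.208]))]
brush_pot [(array([229., 132.]), 0.62, array([0.387, 0.489]))]
book [(array([203., 288.]), 0.7, array([ 0.501, -0.079]))]
side [[-0.919  0.307 -0.249  0.824]
 [ 0.395  0.691 -0.605  0.77 ]
 [-0.014 -0.655 -0.756  1.085]
 [ 0.     0.     0.     1.   ]]
wheel_hub [(array([163., 219.]), 0.55, array([ 0.598, -0.027]))]
spoke_a [(array([165., 222.]), 0.67, array([ 0.586, -0.03 ])), (array([308., 362.]), 0.61, array([0.453, 0.531])), (array([220., 268.]), 0.24, array([0.544, 0.217]))]
press [(array([192., 220.]), 0.75, array([0.619, 0.025]))]
paste_jar [(array([222., 272.]), 0.93, array([0.479, 0.115]))]
weight [(array([184., 181.]), 0.76, array([ 0.704, -0.178]))]
brush_pot [(array([307., 361.]), 0.8, array([0.39 , 0.486])), (array([220., 271.]), 0.33, array([0.489, 0.128]))]
book [(array([215., 210.]), 0.84, array([ 0.654, -0.01 ]))]
```

```bash
python3 - <<'E'
import cv2
a=cv2.imread('pics/top1.png')[100:260,190:400]; b=cv2.imread('pics/side1.png')[80:280,120:340]
cv2.imwrite('pics/c1.png',cv2.resize(a,(787,600),interpolation=2)); cv2.imwrite('pics/c2.png',cv2.resize(b,(660,600),interpolation=2))
E
```

```text
(no output)
```

View pics/c1.png

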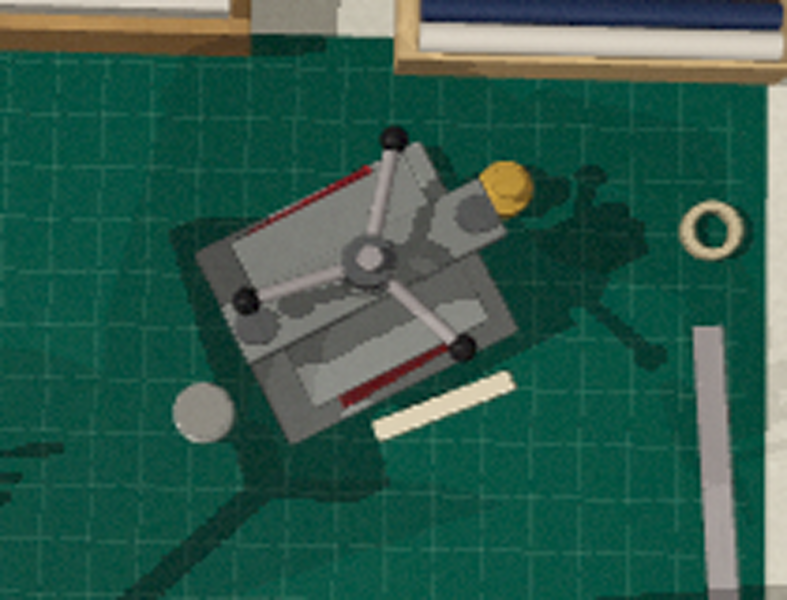

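View pics/c2.png

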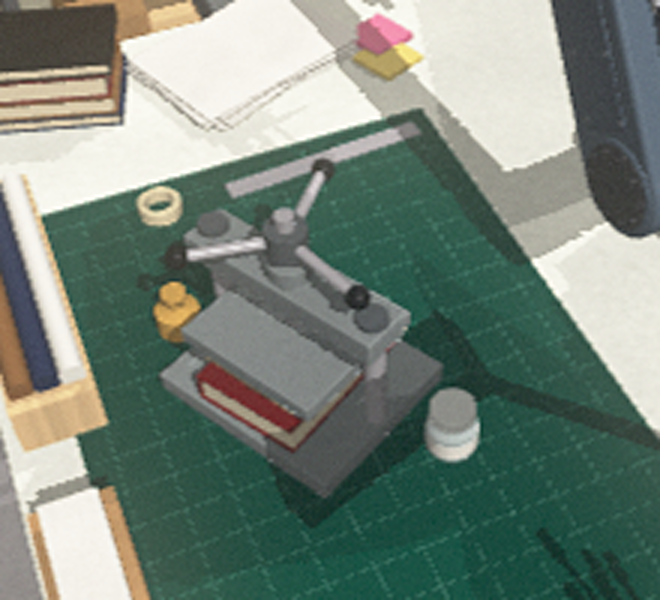

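The top crop shows the hub at (370,258) and knobs at (394,138), (245,301) and (463,347). In the side crop the knobs are at (322,169), (173,254) and (357,297), with the screw top at (284,214).

```bash
cat >> h.py <<'E'
def tri(ct,pt,cs,ps):
    A=[];b=[]
    for c,p in((ct,pt),(cs,ps)):
        K=np.array(c['K']);T=np.array(c['cam_to_world']); d=T[:3,:3]@np.linalg.solve(K,[p[0],p[1],1.]); d/=np.linalg.norm(d)
        P=np.eye(3)-np.outer(d,d); A.append(P); b.append(P@T[:3,3])
    return np.linalg.lstsq(np.vstack(A),np.hstack(b),rcond=None)[0]
E
python3 - <<'E'
from h import *
np.set_printoptions(precision=4,suppress=True)
ct=vision.camera('top');cs=vision.camera('side')
# top-crop px, side-crop px (resize 3.75 / 3; pixel-centre conv)
T=lambda p:((p[0]+.5)/3.75-.5+190,(p[1]+.5)/3.75-.5+100)
S=lambda p:((p[0]+.5)/3-.5+120,(p[1]+.5)/3-.5+80)
tk=[(394,138),(245,301),(463,347)]; sk=[(322,169),(173,254),(357,297)]
for a in tk:
    print('top knob',ray(ct,T(a)[::-1],.245))
for a in sk: print('side knob',ray(cs,S(a)[::-1],.245))
print('screw',tri(ct,T((370,258)),cs,S((284,214))), ray(ct,T((370,258))[::-1],.28),ray(cs,S((284,214))[::-1],.28))
# dark knob centroids at subpixel
for c,f,l in((ct,T,tk),(cs,S,sk)):
    g=c['frame'].max(2).astype(float)
    for a in l:
        u,v=map(int,np.round(f(a))); w=np.clip(75-g[v-5:v+6,u-5:u+6],0,None); yy,xx=np.mgrid[v-5:v+6,u-5:u+6]
        p=((w*yy).sum()/w.sum(),(w*xx).sum()/w.sum()); print(np.array(p),ray(c,p,.245))
# nuts/crosshead end for yaw
for l,z in(('tape',.02),('ruler',.004),('folder',.006)):
    print(l,[ray(ct,r['point'],z)[:2] for r in vision.look_for('top',l)[:2]])
print('press pts', ray(ct,T((479,213))[::-1],.203), ray(ct,T((260,327))[::-1],.203))
E
```

```text
top knob [ 0.7129 -0.0862  0.245 ]
top knob [0.5611 0.0444 0.245 ]
top knob [ 0.5249 -0.152   0.245 ]
side knob [ 0.5234 -0.1523  0.245 ]
side knob [ 0.7126 -0.0914  0.245 ]
side knob [0.5606 0.0426 0.245 ]
screw [ 0.5973 -0.0647  0.2805] [ 0.5981 -0.065   0.28  ] [ 0.5965 -0.0648  0.28  ]
[136.4705 294.9179] [ 0.7128 -0.0869  0.245 ]
[179.9042 255.4323] [0.5611 0.0428 0.245 ]
[193.0831 313.7038] [ 0.5219 -0.154   0.245 ]
[136.21 227.6 ] [ 0.5219 -0.1505  0.245 ]
[165.7862 178.2217] [ 0.7118 -0.0841  0.245 ]
[179.1086 238.5266] [0.5617 0.0441 0.245 ]
tape []
ruler [array([ 0.4217, -0.4291])]
folder [array([ 0.4909, -0.1637])]
press pts [ 0.6535 -0.169   0.203 ] [0.5422 0.0305 0.203 ]
```

Hub is about (0.599,-0.065). The screw top at 0.2805 puts the wheel angle near 0.65. Relative to the press's yaw of about 29°, the spokes give 0.70 if one lies along press x at angle 0. That leaves roughly 260° to turn. First I'll move, gripper shut, over the gap beside the spoke at -131°.

```bash
python3 -m handwheel '[[0,0,-0.12,0],[0,0,-0.25,0],[0.1,-0.06,-0.25,0],[0.2,-0.12,-0.25,0],[0.3,-0.18,-0.25,0],[0.4,-0.24,-0.25,0],[0.5,-0.3,-0.25,0],[0.6,-0.36,-0.25,0],[0.7,-0.42,-0.25,0],[0.8,-0.48,-0.25,0],[0.87,-0.52,-0.25,0],[0.87,-0.52,-0.25,0]]' 0 10
python3 - <<'E'
from h import *
from scipy.spatial.transform import Rotation as R
o=robot.get_obs(); h=np.array([.599,-.065]); a=np.radians(-95)
t=np.array([*(h+.08*np.array([np.cos(a),np.sin(a)])),.235])
print(R.from_quat(o['tool_rot']).inv().apply(t-o['position'])/.3, R.from_quat(o['tool_rot']).as_matrix())
E
```

```text
time: 2.05
position: [0.3907, -0.3666, 0.3057]
tool_rot: [0.988, 0.152, 0.001, -0.001]
ft_force: [-0.1, 0.1, 0.8]
grip_width: 0.0154
grip_force: 0.0
[ 0.86211599 -0.50310631  0.23817833] [[ 0.95363275  0.30097001  0.00127713]
 [ 0.30096714 -0.95363233  0.00204131]
 [ 0.00183228 -0.00156229 -0.9999971 ]]
```

```bash
python3 -m handwheel '[[0.1,-0.06,0,0],[0.2,-0.12,0,0],[0.3,-0.18,0,0],[0.4,-0.24,0,0],[0.5,-0.3,0,0],[0.6,-0.36,0,0],[0.7,-0.42,0,0],[0.8,-0.47,0,0],[0.86,-0.5,0,0],[0.86,-0.5,0,0],[0.86,-0.5,0,0],[0.86,-0.5,0.06,0],[0.86,-0.5,0.12,0],[0.86,-0.5,0.18,0],[0.86,-0.5,0.24,0],[0.86,-0.5,0.24,0],[0.86,-0.5,0.24,0]]'
python3 - <<'E'
from h import *
from scipy.spatial.transform import Rotation as R
np.set_printoptions(precision=2,suppress=True)
o=robot.get_obs(); h=np.array([.599,-.065]); M=R.from_quat(o['tool_rot'])
d=o['position'][:2]-h; print(o['position'],o['ft_force'],np.degrees(np.arctan2(d[1],d[0])),np.hypot(*d))
w0=None
for a0 in (-95,-173,-251,-329):
    P=lambda a:np.array([*(h+.08*np.array([np.cos(np.radians(a)),np.sin(np.radians(a))])),.235])
    base=o['position'] if a0==-95 else P(a0)
    print(a0);print([list(np.round((M.inv().apply(P(a)-base)/.3)[:2],2)) for a in np.arange(a0-4,a0-79,-4)])
shot('side','s2');shot('top','t2')
a=cv2.imread('pics/t2.png')[100:260,190:400]; b=cv2.imread('pics/s2.png')[80:240,120:320]
cv2.imwrite('pics/c3.png',np.hstack([cv2.resize(a,(400,305)),cv2.resize(b,(381,305))]))
E
```

```text
time: 3.47
position: [0.5889, -0.152, 0.2329]
tool_rot: [0.989, 0.149, -0.001, -0.001]
ft_force: [0.0, -0.3, 0.2]
grip_width: 0.0003
grip_force: 0.0
[ 0.59 -0.15  0.23] [ 0.03 -0.32  0.2 ] -96.62087472213854 0.08761806764365147
-95
[[np.float64(0.0), np.float64(-0.03)], [np.float64(-0.02), np.float64(-0.04)], [np.float64(-0.03), np.float64(-0.05)], [np.float64(-0.05), np.float64(-0.06)], [np.float64(-0.06), np.float64(-0.07)], [np.float64(-0.07), np.float64(-0.08)], [np.float64(-0.09), np.float64(-0.1)], [np.float64(-0.1), np.float64(-0.11)], [np.float64(-0.11), np.float64(-0.13)], [np.float64(-0.12), np.float64(-0.14)], [np.float64(-0.13), np.float64(-0.16)], [np.float64(-0.13), np.float64(-0.18)], [np.float64(-0.14), np.float64(-0.19)], [np.float64(-0.14), np.float64(-0.21)], [np.float64(-0.15), np.float64(-0.23)], [np.float64(-0.15), np.float64(-0.25)], [np.float64(-0.15), np.float64(-0.27)], [np.float64(-0.15), np.float64(-0.29)], [np.float64(-0.15), np.float64(-0.31)]]
-173
[[np.float64(0.0), np.float64(-0.02)], [np.float64(0.01), np.float64(-0.04)], [np.float64(0.02), np.float6
[... 1389 characters left out ...]
(0.02)], [np.float64(0.01), np.float64(0.04)], [np.float64(0.01), np.float64(0.06)], [np.float64(0.01), np.float64(0.07)], [np.float64(0.01), np.float64(0.09)], [np.float64(0.0), np.float64(0.11)], [np.float64(-0.0), np.float64(0.13)], [np.float64(-0.01), np.float64(0.15)], [np.float64(-0.01), np.float64(0.16)], [np.float64(-0.02), np.float64(0.18)], [np.float64(-0.03), np.float64(0.2)], [np.float64(-0.04), np.float64(0.21)], [np.float64(-0.05), np.float64(0.23)], [np.float64(-0.06), np.float64(0.24)], [np.float64(-0.07), np.float64(0.26)], [np.float64(-0.09), np.float64(0.27)], [np.float64(-0.1), np.float64(0.28)], [np.float64(-0.12), np.float64(0.29)], [np.float64(-0.13), np.float64(0.3)]]
```

View pics/c3.png

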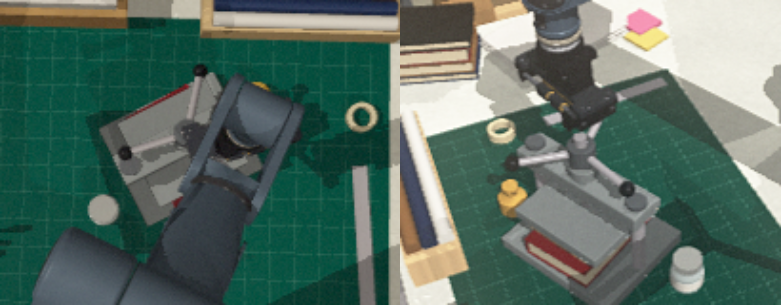

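The picture shows the shut fingers in the gap beside the -131° spoke, clear of the hub and book. I'll push the first arc now.

```bash
python3 -m handwheel '[[0,-0.03,0,0],[-0.02,-0.04,0,0],[-0.03,-0.05,0,0],[-0.05,-0.06,0,0],[-0.06,-0.07,0,0],[-0.07,-0.08,0,0],[-0.09,-0.1,0,0],[-0.1,-0.11,0,0],[-0.11,-0.13,0,0],[-0.12,-0.14,0,0],[-0.125,-0.16,0,0],[-0.13,-0.175,0,0],[-0.14,-0.19,0,0],[-0.145,-0.21,0,0],[-0.15,-0.23,0,0],[-0.15,-0.25,0,0],[-0.15,-0.27,0,0],[-0.15,-0.29,0,0],[-0.15,-0.31,0,0]]'
cat >> h.py <<'E'
def arc(n=19,step=4,r=.08,h=np.array([.599,-.065])):
    from scipy.spatial.transform import Rotation as R
    o=robot.get_obs(); d=o['position'][:2]-h; a0=np.degrees(np.arctan2(d[1],d[0])); print(o['position'],o['ft_force'],'ang',a0,'r',np.hypot(*d))
    M=R.from_quat(o['tool_rot']); b=h+r*d/np.hypot(*d)
    for i in range(1,n+1):
        a=np.radians(a0-step*i); v=np.array([*(h+r*np.array([np.cos(a),np.sin(a)])-o['position'][:2]),.234-o['position'][2]])
        print(np.round(M.inv().apply(v)/.3,3).tolist())
E
python3 - <<'E'
from h import *
arc()
E
```

```text
time: 5.15
position: [0.5193, -0.0749, 0.2335]
tool_rot: [0.989, 0.15, -0.0, 0.0]
ft_force: [1.7, -3.8, 0.2]
grip_width: 0.0004
grip_force: 1.2
[ 0.51933099 -0.07489096  0.23347732] [ 1.7359768  -3.75822099  0.21443616] ang -172.9229022006264 r 0.08028065176704627
[0.005, -0.018, -0.002]
[0.01, -0.036, -0.002]
[0.016, -0.053, -0.002]
[0.024, -0.07, -0.002]
[0.033, -0.087, -0.002]
[0.043, -0.103, -0.002]
[0.054, -0.118, -0.002]
[0.066, -0.132, -0.002]
[0.079, -0.145, -0.002]
[0.093, -0.158, -0.002]
[0.107, -0.169, -0.002]
[0.123, -0.179, -0.002]
[0.139, -0.189, -0.002]
[0.156, -0.197, -0.002]
[0.173, -0.204, -0.002]
[0.191, -0.209, -0.002]
[0.209, -0.214, -0.002]
[0.227, -0.217, -0.002]
[0.246, -0.219, -0.002]
```

```bash
python3 -m handwheel '[[0.005,-0.02,0,0],[0.01,-0.035,0,0],[0.015,-0.055,0,0],[0.025,-0.07,0,0],[0.035,-0.085,0,0],[0.045,-0.105,0,0],[0.055,-0.12,0,0],[0.065,-0.13,0,0],[0.08,-0.145,0,0],[0.095,-0.16,0,0],[0.105,-0.17,0,0],[0.125,-0.18,0,0],[0.14,-0.19,0,0],[0.155,-0.195,0,0],[0.175,-0.205,0,0],[0.19,-0.21,0,0],[0.21,-0.215,0,0],[0.225,-0.215,0,0],[0.245,-0.22,0,0]]'
python3 - <<'E'
from h import *
arc()
E
```

```text
time: 6.73
position: [0.5702, 0.0096, 0.2333]
tool_rot: [0.989, 0.15, -0.001, -0.0]
ft_force: [-2.7, -1.6, 0.2]
grip_width: 0.0005
grip_force: 1.2
[0.57019104 0.00955523 0.23330881] [-2.74648    -1.59854345  0.19424215] ang 111.1270827668505 r 0.07992770782305371
[0.019, -0.001, -0.002]
[0.037, -0.0, -0.002]
[0.056, 0.002, -0.002]
[0.074, 0.005, -0.002]
[0.092, 0.01, -0.002]
[0.11, 0.015, -0.002]
[0.127, 0.022, -0.003]
[0.144, 0.031, -0.003]
[0.16, 0.04, -0.003]
[0.175, 0.05, -0.003]
[0.19, 0.062, -0.003]
[0.204, 0.074, -0.003]
[0.217, 0.088, -0.003]
[0.229, 0.102, -0.003]
[0.239, 0.117, -0.003]
[0.249, 0.133, -0.003]
[0.258, 0.149, -0.003]
[0.266, 0.166, -0.003]
[0.272, 0.184, -0.003]
```

```bash
python3 -m handwheel '[[0.02,0,0,0],[0.035,0,0,0],[0.055,0,0,0],[0.075,0.005,0,0],[0.09,0.01,0,0],[0.11,0.015,0,0],[0.125,0.02,0,0],[0.145,0.03,0,0],[0.16,0.04,0,0],[0.175,0.05,0,0],[0.19,0.06,0,0],[0.205,0.075,0,0],[0.215,0.09,0,0],[0.23,0.1,0,0],[0.24,0.115,0,0],[0.25,0.135,0,0],[0.26,0.15,0,0],[0.265,0.165,0,0],[0.27,0.185,0,0]]'
python3 - <<'E'
from h import *
arc()
shot('side','s3')
cv2.imwrite('pics/c4.png',cv2.resize(cv2.imread('pics/s3.png')[80:280,120:340],(660,600),interpolation=2))
E
```

```text
time: 8.32
position: [0.6644, -0.0196, 0.2336]
tool_rot: [0.989, 0.15, 0.0, -0.0]
ft_force: [-2.1, 2.1, 0.8]
grip_width: 0.0005
grip_force: 1.2
[ 0.66443555 -0.01963204  0.2335744 ] [-2.13766736  2.12934774  0.79477603] ang 34.73445214913537 r 0.07962451187613673
[0.006, 0.018, -0.001]
[0.01, 0.036, -0.001]
[0.012, 0.054, -0.001]
[0.013, 0.073, -0.001]
[0.013, 0.091, -0.001]
[0.012, 0.11, -0.001]
[0.009, 0.128, -0.001]
[0.005, 0.147, -0.001]
[-0.0, 0.164, -0.002]
[-0.007, 0.182, -0.002]
[-0.015, 0.199, -0.002]
[-0.023, 0.215, -0.002]
[-0.033, 0.231, -0.002]
[-0.044, 0.246, -0.002]
[-0.057, 0.26, -0.002]
[-0.07, 0.273, -0.002]
[-0.084, 0.286, -0.002]
[-0.098, 0.297, -0.002]
[-0.114, 0.307, -0.002]
```

View pics/c4.png

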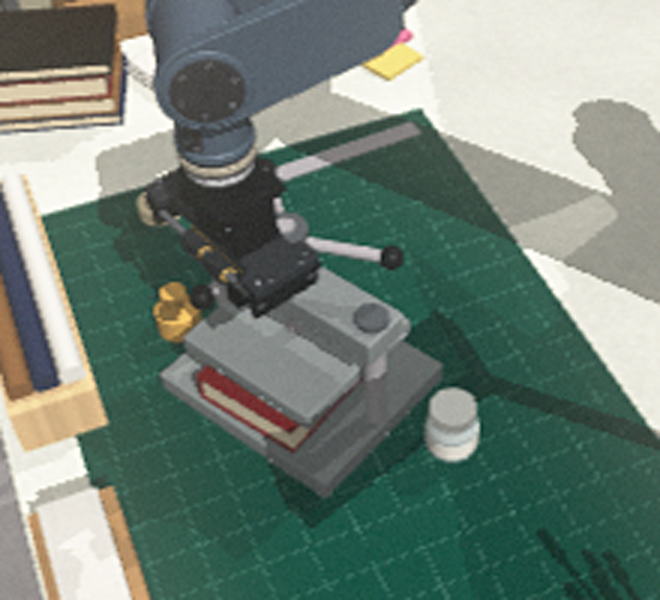

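The wheel is turning cleanly, with knobs at (390,257) and (203,295) in the crop, and the book and jar haven't moved. Now about 52° more, then back off 15 mm from the spoke, lift and check.

```bash
python3 -m handwheel '[[0.005,0.02,0,0],[0.01,0.035,0,0],[0.012,0.055,0,0],[0.013,0.073,0,0],[0.013,0.09,0,0],[0.012,0.11,0,0],[0.01,0.13,0,0],[0.005,0.145,0,0],[0,0.165,0,0],[-0.005,0.18,0,0],[-0.015,0.2,0,0],[-0.023,0.215,0,0],[-0.033,0.23,0,0],[-0.033,0.23,0,0]]'
python3 -m handwheel '[[0.01,-0.03,0,0],[0.02,-0.06,0,0],[0.02,-0.06,0,0],[0.02,-0.06,-0.1,0],[0.02,-0.06,-0.2,0],[0.02,-0.06,-0.3,0],[0.02,0.07,-0.35,0],[0.02,0.2,-0.35,0],[0.02,0.33,-0.35,0],[0.02,0.46,-0.35,0],[0.02,0.6,-0.35,0],[0.02,0.7,-0.35,0],[0.02,0.8,-0.35,0],[0.02,0.9,-0.35,0],[0.02,0.95,-0.35,0],[0.02,0.95,-0.35,0],[0.02,0.95,-0.35,0]]'
python3 - <<'E'
from h import *
shot('side','s4');shot('top','t4')
cv2.imwrite('pics/c5.png',cv2.resize(cv2.imread('pics/s4.png')[80:280,120:340],(660,600),interpolation=2))
cv2.imwrite('pics/c6.png',cv2.resize(cv2.imread('pics/t4.png')[100:260,190:400],(787,600),interpolation=2))
E
```

```text
time: 9.53
position: [0.6752, -0.0902, 0.2337]
tool_rot: [0.989, 0.149, 0.0, 0.001]
ft_force: [-0.7, 1.6, -0.3]
grip_width: 0.0006
grip_force: 0.5
time: 10.95
position: [0.7652, -0.3592, 0.3373]
tool_rot: [0.989, 0.149, -0.001, -0.0]
ft_force: [0.3, 0.2, 0.2]
grip_width: 0.0001
grip_force: 0.0
```

View pics/c5.png

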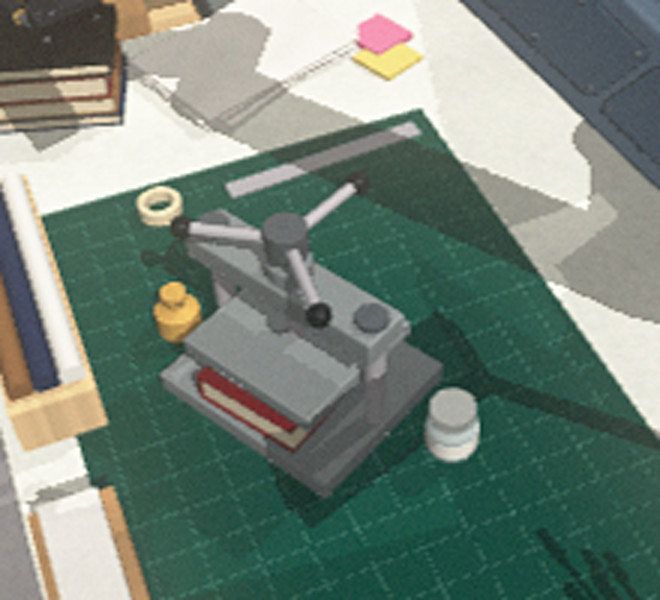

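View pics/c6.png

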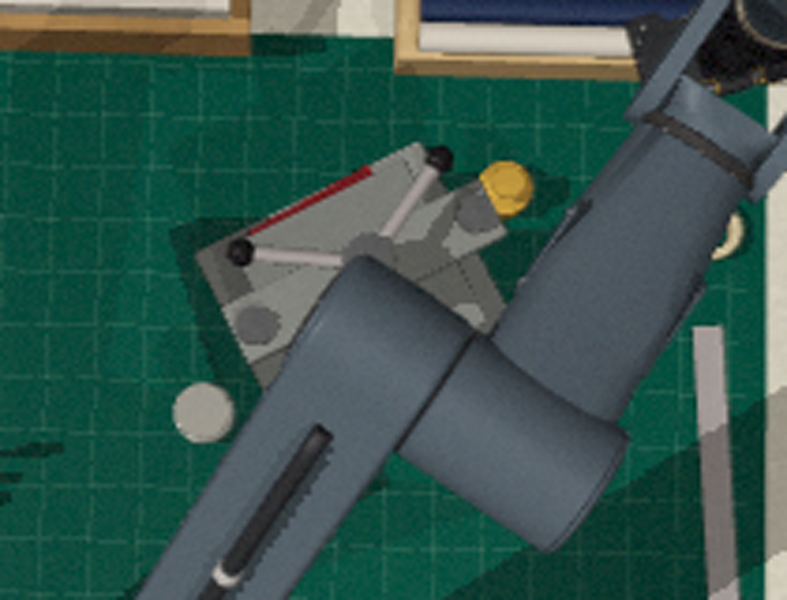

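The screw top now looks flush with the hub top, about 263 mm, which is the quarter-turn mark. Knobs are at (180,227), (360,184) and (319,314) in the side crop, and the bystanders look unmoved. I'll check the angle in numbers.

```bash
python3 - <<'E'
from h import *
np.set_printoptions(precision=4,suppress=True)
cs=vision.camera('side');ct=vision.camera('top')
h=np.array([.599,-.065])
for c,l,s,ox,oy in((cs,[(180,227),(360,184),(319,314)],3,120,80),(ct,[(439,159),(240,251)],3.75,190,100)):
    for a in l:
        p=((a[1]+.5)/s-.5+oy,(a[0]+.5)/s-.5+ox); d=ray(c,p,.245)[:2]-h; print(d,np.degrees(np.arctan2(d[1],d[0])))
# image shifts of static things, old vs new side picture
a=cv2.imread('pics/side1.png',0);b=cv2.imread('pics/s4.png',0)
for n,(x,y,w,hh) in dict(jar=(262,206,20,30),weight=(171,172,16,24),book=(184,202,44,30),platen=(182,180,50,26),nut=(236,180,16,12)).items():
    best=cv2.matchTemplate(cv2.resize(b[y-4:y+hh+4,x-4:x+w+4],None,fx=4,fy=4,interpolation=2),cv2.resize(a[y:y+hh,x:x+w],None,fx=4,fy=4,interpolation=2),cv2.TM_CCOEFF_NORMED)
    m=cv2.minMaxLoc(best); print(n,m[1],(m[3][0]-16)/4,(m[3][1]-16)/4)
print(robot.get_obs()['time'])
E
```

```text
[ 0.0955 -0.0624] -33.154749358831424
[-0.1049 -0.047 ] -155.8431223627844
[0.0046 0.1134] 87.6926880028136
[ 0.0958 -0.0622] -32.992724884946036
[0.0072 0.1152] 86.43604865824771
jar 0.9731501936912537 0.0 0.0
weight 0.906471312046051 0.0 0.0
book 0.922091543674469 0.0 0.0
platen 0.6553027033805847 1.0 2.25
nut 0.41488853096961975 2.75 3.25
11.15
```

```bash
python3 -c "
from rig import job
print(job.hand_in())"
```

```text
the job is handed in; nothing more can be done
None
```

The book is nipped: I pushed the wheel about 262° clockwise to an angle of roughly 5.25 rad, about a quarter turn past where the board meets the book. The book, jar and weight show no shift in the side camera, the arm stands clear, and the job was handed in at about 11 s.

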